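# Build the tiered serving stand for the tasting

### The job

Build the serving stand for the tasting on the round cork mat: the large tier centred on the mat, then the medium tier centred on the large one's post, then the small tier on the medium one's post, and last the nearer of the two striped beakers, upright and centred on top of the small tier's post. Set each down and let go before the next, and leave the other things on the table where they are.

Things in the scene. Friction and masses are not known exactly. Their poses are not given: they have to be found in the camera images.
- cork_mat: round cork mat, 170 mm across, 6 mm thick, fixed to the table. Origin: centre of its underside, at table height; its top is 6 mm above the origin.
- tier_large: large tier of a serving stand: a round wooden board, 150 mm across and 12 mm thick, with a pale upright round post in its middle, 42 mm across, 48 mm high, flat on top (60 mm in all; the brass ring round the post's foot is only trim, 5 mm high). Pick it up by the post. Loose, upright. Origin: centre of its underside; z up along the post.
- tier_medium: medium tier of a serving stand: a round wooden board, 115 mm across and 12 mm thick, with a pale upright round post in its middle, 42 mm across, 48 mm high, flat on top (60 mm in all; the brass ring round the post's foot is only trim, 5 mm high). Pick it up by the post. Loose, upright. Origin: centre of its underside; z up along the post.
- tier_small: small tier of a serving stand: a round wooden board, 80 mm across and 12 mm thick, with a pale upright round post in its middle, 42 mm across, 48 mm high, flat on top (60 mm in all; the brass ring round the post's foot is only trim, 5 mm high). Pick it up by the post. Loose, upright. Origin: centre of its underside; z up along the post.
- beaker: small stoneware beaker, cream with a dark band round its belly, 63 mm across at its widest, 80 mm high, loose, upright, somewhere among the tiers and mat (a like one stands at the far edge of the table behind the bottles: not that one); grip it across its sides from above. Origin: centre of its underside; z up.
- stopper: bystander, loose: grey bottle stopper standing on its crown, cork up, 31 mm across, 56 mm high. Origin: centre of its underside.
- matchbox: bystander, loose: matchbox lying flat, 36 x 54 x 16 mm. Origin: centre of its underside.
- foil_cutter: bystander, loose: black foil cutter lying flat, 33 x 46 x 14 mm. Origin: centre of its underside.
- drip_collar: bystander, loose: yellowish drip ring lying flat, 44 mm across, 12 mm high. Origin: centre of its underside.
- corkscrew: bystander, loose: winged corkscrew standing upright on its bell, 43 x 65 x 125 mm. Origin: centre of its underside.
There are look-alikes about, which are no part of the job. Leave any orange or pink look-alike of the tier_medium alone.

How it is judged:
On the way, in this order (a step that is already met when the one before it is completed fails the run):
1. the large tier stands centred on the cork mat and is let go (horizontal distance between tier_large and cork_mat below 0.015 m and z of tier_large in the frame of cork_mat between 0.002 and 0.01 m and angle between tier_large's own z axis and vertical below 0.08 rad and contact force between tier_large and the fingers below 0.05 N and linear speed of tier_large below 0.03 m/s), for 0.2 s.
2. the medium tier stands centred on the large tier's post and is let go (horizontal distance between tier_medium and tier_large below 0.012 m and z of tier_medium in the frame of tier_large between 0.056 and 0.064 m and angle between tier_medium's own z axis and vertical below 0.08 rad and contact force between tier_medium and the fingers below 0.05 N and linear speed of tier_medium below 0.03 m/s), for 0.2 s.
3. the small tier stands centred on the medium tier's post and is let go (horizontal distance between tier_small and tier_medium below 0.012 m and z of tier_small in the frame of tier_medium between 0.056 and 0.064 m and angle between tier_small's own z axis and vertical below 0.08 rad and contact force between tier_small and the fingers below 0.05 N and linear speed of tier_small below 0.03 m/s), for 0.2 s.
4. the beaker stands centred on the small tier's post and is let go (horizontal distance between beaker and tier_small below 0.012 m and z of beaker in the frame of tier_small between 0.056 and 0.064 m and angle between beaker's own z axis and vertical below 0.08 rad and contact force between beaker and the fingers below 0.05 N and linear speed of beaker below 0.03 m/s), for 0.2 s.
At the end, for the whole second after the job is handed in: Large tier on the mat (centres within 15 mm), medium tier on its post, small tier on the medium one's post, beaker on the small one's post, each within 12 mm of the centre below and resting on it (height right to 4 mm); all upright within 0.08 rad, released, at rest (all of step 1 and all of step 2 and all of step 3 and all of step 4); the robot touches nothing.
It fails at once if a bystander (stopper, matchbox, foil cutter, drip ring or corkscrew) is pushed or knocked more than 30 mm from its place (distance of any of stopper, matchbox, foil_cutter, drip_collar, corkscrew from where it was at the start of the episode above 0.03 m).
It fails at once if the stopper or the corkscrew is knocked over (angle between any of stopper, corkscrew's own z axis and vertical above 0.5 rad).
It also fails if it takes over 128 s, if anything falls off the work surface, if the arm or the gripper's body presses on something with over 40 N, if the wrist force passes 120 N, or if a joint passes its speed limit or range.

### The arm

A 7-joint arm with a two-finger parallel gripper is mounted at the origin on a cart in front of the work surface, level with it; the furniture and walls round the work are solid. World frame = base frame: x ahead of the robot, y to its left, z up, the work surface at z = 0. Lengths are in m, angles in rad, forces in N, time in s.
With the tool pointing down it reaches from about 0.425 to 0.925 m from the base axis. Payload 6.8 kg.
Tool frame: the origin (TCP) lies at the very end of the fingers, on their centre line; the grasp point (between the pads) lies 19 mm behind it; z points along the fingers, y is the line along which they close (so a half turn about z gives the same grasp; the last joint's range is limited). The gripper opens to 88 mm and grips with 3 to 60 N. Pads are 20 mm wide; open, the fingers measure 115 mm over their backs; the gripper's body (75 mm by 178 mm) begins 61 mm behind the grasp point.
Start: joints at [1.077, 0.477, 0.022, 1.555, -0.011, 1.109, -0.083], TCP at [0.254, -0.625, 0.223] pointing down, gripper open.
Joint ranges: [-2.96, 2.96], [-0.34, 2.1], [-1.41, 1.46], [0.24, 2.44], [-1.37, 4.51], [0.17, 1.92], [-2.96, 2.96]. Speed limits (rad/s): [2.39, 2.39, 3.14, 3.14, 3.14, 3.14, 3.14].

### API

Orientations are given as a rotation vector (axis times angle).
In Python, from bench import status, eyes, job gives the robot as it stands. The module is installed in compiled form; this text tells all that it offers.
- The arm moves only by the shell command python3 -m jog 'ROWS' [OPENING]. ROWS is JSON, a list of rows, each a list of 4 numbers: the shift along the tool's x, y, z in mm, then the turn about the tool's z in degrees. In form: [[x, y, z, spin], ...]. A call has 1 to 20 rows; each row is the pose to reach, as a shift and turn from the pose commanded when the call began, along the tool's axes at that moment; what a row does not reach only later rows make up. A row lasts 1/8 s, in which the tool goes at most 62.5 mm and 10.7 degrees, less where a joint would pass 70% of its speed; a pose out of reach is approached as far as the arm can. A call with a gripper value outside its range is refused whole. OPENING is the opening, from 0 (shut) to 1 (fully open), set as the call begins (- or left out, the last holds). The fingers move at their own pace and stop on an object; the grip force is fixed at half the most. Time passes only in rows, so rows that repeat a pose let the fingers close. It gives the time, the measured TCP pose, the force, the opening and the grip force at its end, in the units of the state.
- status.observe(): the state, without advancing time (a new reading comes with each control period).
- eyes.camera(name): name is "scene" or "top"; returns the picture (480x640x3 uint8, blue, green, red); there is no depth.
- eyes.camera_model(name): a dict with "mtx" (3x3 intrinsics, pixels), "position" and "attitude" of the camera in the world. Camera axes: x right, y up, looking along -z (the intrinsics and any distortion apply to the point x, -y, -z); pixel columns grow to the right and rows downward; lengths in m; the calibration is good to about 2 mm. A picture is of the moment at which its call begins. camera_model takes no time and is no camera call.
- job.job_done(): hands the job in; it is judged then, once.
The state is a dict: "t": time; "q": joint angles; "qvel": joint speeds; "joint_torque": joint torques, N m; "tool_pos": TCP position; "tcp_rot": TCP orientation; "contact_force": force on the tool from outside, world axes, zero at the start; "moment": the same for the moment, N m; "finger_gap": opening from 0.0 (shut) to 1.0 (fully open); "gripper_force": force on a finger pad.
Only numpy, scipy, OpenCV 4.12 (cv2) and the standard library are available. Lean on these libraries where they do the work, as an engineer would, in place of code of your own. Each camera call takes 0.05 s, during which the arm holds its last target. There are 200 camera calls.

## Working session

There is one attempt and no reset: what is moved stays moved. The work goes in short steps, Python scripts to look and compute and a shell command to move; the robot and the scene stay as the last step left them, time stands still between calls to the robot, and variables do not carry over. Pictures are saved under pics/ and viewed, at most 14 in all, crops included, and the job is handed in when it is done.

```bash
mkdir -p pics
python3 - <<'E'
from bench import status, eyes
import cv2
s=status.observe();print({k:s[k] for k in('t','tool_pos','tcp_rot','finger_gap','contact_force')})
for n in('scene','top'):
    cv2.imwrite(f'pics/{n}0.png',eyes.camera(n)); m=eyes.camera_model(n); print(n,m)
E
```

```text
{'t': 0.0, 'tool_pos': array([ 0.25374643, -0.62484089,  0.2216991 ]), 'tcp_rot': array([-3.08161535e+00, -6.01945001e-01,  7.64912513e-04]), 'finger_gap': 1.0010501522415391, 'contact_force': array([0.20269323, 0.29302682, 0.99291088])}
scene {'mtx': array([[593.40773837,   0.        , 318.02132661],
       [  0.        , 593.40773837, 236.62735737],
       [  0.        ,   0.        ,   1.        ]]), 'position': array([-0.24308078, -1.20214845,  0.87623128]), 'attitude': array([ 1.01644369, -0.30265713, -0.51427342])}
top {'mtx': array([[510.2664501 ,   0.        , 321.67163887],
       [  0.        , 510.2664501 , 235.95834994],
       [  0.        ,   0.        ,   1.        ]]), 'position': array([0.34062445, 0.04772799, 1.26600864]), 'attitude': array([ 0.13965523, -0.13894893, -1.53732009])}
```

View pics/scene0.png

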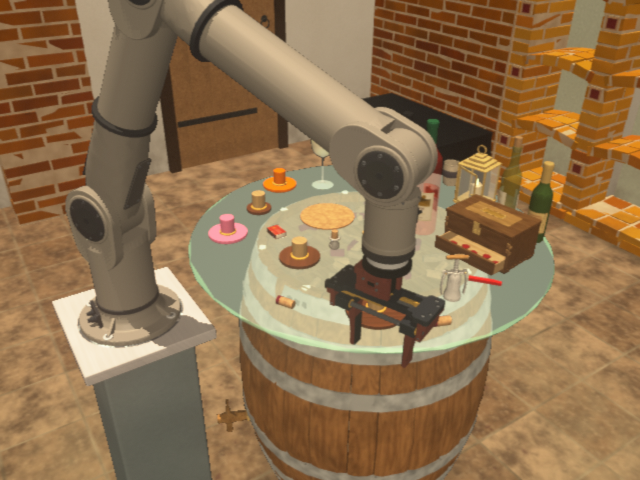

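View pics/top0.png

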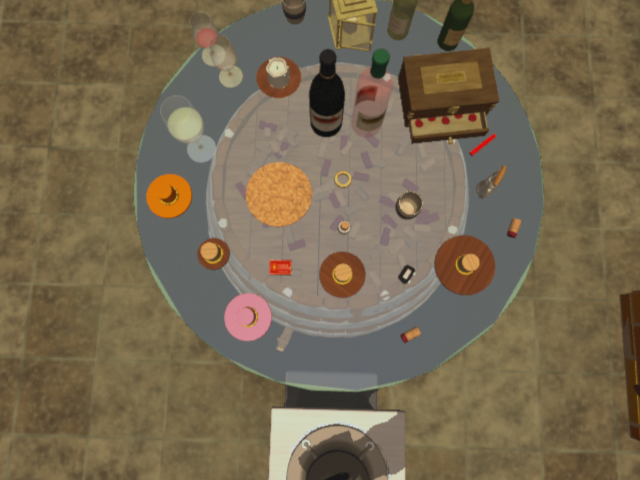

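The top view shows the large tier at (465,265), medium (343,274), small (213,254), mat (279,194) and the nearer beaker (408,206). The stopper is at (344,227), matchbox (281,268), cutter (407,273), ring (343,180) and corkscrew (490,182). The orange and pink look-alikes are at (169,196) and (248,317). In the scene view the arm hides the large tier.

```bash
cat > h.py <<'E'
import numpy as np, cv2
from scipy.spatial.transform import Rotation as R
from scipy.optimize import least_squares
from bench import status, eyes
def cast(n,px,z):
    m=eyes.camera_model(n); K=m['mtx']; p=np.atleast_2d(np.asarray(px,float))
    d=np.c_[(p[:,0]-K[0,2])/K[0,0],-(p[:,1]-K[1,2])/K[1,1],-np.ones(len(p))]
    d=R.from_rotvec(m['attitude']).apply(d); c=m['position']
    return (c+d*((z-c[2])/d[:,2])[:,None])[:,:2]
def proj(n,P):
    m=eyes.camera_model(n); K=m['mtx']
    v=R.from_rotvec(m['attitude']).inv().apply(np.atleast_2d(P)-m['position'])
    return np.c_[K[0,2]-K[0,0]*v[:,0]/v[:,2],K[1,2]+K[1,1]*v[:,1]/v[:,2]]
def circ(P,r=None):
    c=P.mean(0); f=lambda a:np.hypot(*(P-a[:2]).T)-(a[2] if r is None else r)
    a=least_squares(f,[*c,.05] if r is None else c,loss='soft_l1',f_scale=.002)
    return a.x, np.abs(a.fun).mean()
def tool():
    s=status.observe(); M=R.from_rotvec(s['tcp_rot']).as_matrix(); return s,np.array(s['tool_pos']),M
def go(x,y,z,yaw=None):
    "shift in tool axes (mm) to TCP target; yaw = world angle of the tool y (closing) line, deg"
    s,p,M=tool(); d=M.T@(np.array([x,y,z])-p)*1e3; a=np.degrees(np.arctan2(M[1,1],M[0,1]))
    sp=None if yaw is None else -((yaw-a+90)%180-90)
    print('t',round(s['t'],2),'tcp',p.round(4),'shift',d.round(1),'closing yaw',round(a,1),'spin',sp and round(sp,1),'j7',round(s['q'][6],2))
def tops(n,pts,z,r,tag=None):
    pass
E
python3 - <<'E'
from h import *
I=cv2.imread('pics/top0.png'); H=cv2.cvtColor(I,cv2.COLOR_BGR2HSV)
for n,p in dict(L=(470,261),M=(343,269),S=(209,250),mat=(279,194),beak=(408,203),Lb=(445,270),Mb=(325,285),pinkb=(232,315),stop=(344,227)).items():
    print(n,H[p[1],p[0]],cast('top',p,{'L':.06,'M':.06,'S':.06,'beak':.08,'mat':.006}.get(n,.012)).round(3))
cv2.imwrite('pics/c0.png',cv2.resize(I[140:340,150:530],None,fx=2.1,fy=2.1,interpolation=2))
s,p,M=tool();print(M.round(3),s['q'])
E
```

```text
L [ 16 151 209] [[ 0.507 -0.303]]
M [ 17 152 207] [[ 0.48  -0.001]]
S [ 16 151 208] [[0.516 0.319]]
mat [ 15 163 206] [[0.673 0.163]]
beak [ 19  90 209] [[ 0.64  -0.153]]
Lb [ 11 180 106] [[ 0.49  -0.255]]
Mb [ 10 175 121] [[0.444 0.04 ]]
pinkb [175  93 215] [[0.365 0.264]]
stop [ 15 153 197] [[ 0.591 -0.004]]
[[ 0.926  0.376 -0.001]
 [ 0.376 -0.926  0.001]
 [-0.    -0.002 -1.   ]] [ 1.07687064  0.47771714  0.02232582  1.55627579 -0.01150792  1.10931074
 -0.08310863]
```

View pics/c0.png

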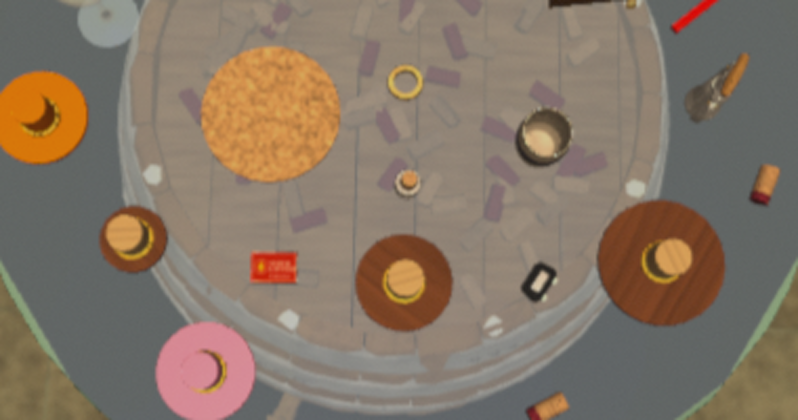

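The crop shows clear pale post tops at crop (674,257), (405,278) and (127,234). The beaker rim is at (544,136).

```bash
cat >> h.py <<'E'
POST=((12,120,165),(22,190,255)); BOARD=((3,100,40),(14,230,150))
def blob(I,lo_hi,px,k=0,win=60):
    H=cv2.cvtColor(I,cv2.COLOR_BGR2HSV); m=cv2.inRange(H,*lo_hi)
    x,y=map(int,px); w=np.zeros_like(m); cv2.circle(w,(x,y),win,255,-1); m&=w
    if k: m=cv2.morphologyEx(m,cv2.MORPH_OPEN,np.ones((k,k)))
    cs,_=cv2.findContours(m,cv2.RETR_EXTERNAL,cv2.CHAIN_APPROX_NONE)
    c=min((c for c in cs if cv2.contourArea(c)>40),key=lambda c:-cv2.pointPolygonTest(c,(float(x),float(y)),True))
    return c[:,0].astype(float)
def post(n,I,px,z): return circ(cast(n,blob(I,POST,px,0,16 if n=='top' else 20),z))
E
python3 - <<'E'
from h import *
I=cv2.imread('pics/top0.png')
for n,p,w in(('L',(470,261),40),('M',(343,269),32),('S',(209,250),24)):
    a=post('top',I,p,.06); b=circ(cast('top',blob(I,BOARD,p,0,w),.010)); print(n,'post',a[0].round(4),round(a[1],4),'board',b[0].round(4),round(b[1],4))
b=circ(cast('top',blob(I,((10,110,120),(22,255,255)),(279,194),3,45),.006));print('mat',b)
# beaker rim: bright/dark outline
Hs=cv2.cvtColor(I,cv2.COLOR_BGR2HSV); print(Hs[204,390:428].tolist()); print(Hs[188:224,408].tolist())
J=cv2.imread('pics/scene0.png')
for n,p in(('M',(300,243)),('S',(259,196))):
    a=post('scene',J,p,.06);print(n,'scene',a[0].round(4),a[1].round(4))
b=circ(cast('scene',blob(J,((10,110,120),(22,255,255)),(327,216),3,45),.006));print('mat',b)
E
```

```text
L post [ 0.5054 -0.3041  0.0194] 0.0007 board [ 0.5054 -0.3043  0.0732] 0.0006
M post [ 0.4726 -0.0009  0.0198] 0.0008 board [ 0.4727 -0.0008  0.0557] 0.0006
S post [0.5147 0.3206 0.0195] 0.0009 board [0.5148 0.3203 0.0383] 0.0007
mat (array([0.67370898, 0.16487815, 0.0836476 ]), np.float64(0.0006313739806891236))
[[176, 43, 132], [176, 43, 131], [176, 41, 131], [177, 41, 132], [176, 42, 129], [178, 42, 104], [5, 49, 68], [16, 87, 76], [19, 83, 104], [22, 70, 167], [19, 88, 194], [18, 98, 205], [17, 99, 200], [17, 100, 207], [17, 99, 213], [18, 96, 213], [19, 92, 213], [20, 90, 213], [21, 86, 213], [21, 85, 212], [20, 88, 205], [18, 95, 186], [17, 99, 160], [17, 99, 147], [16, 98, 141], [16, 98, 133], [17, 95, 102], [16, 94, 81], [16, 86, 77], [15, 90, 74], [16, 90, 71], [15, 75, 95], [17, 51, 154], [17, 48, 148], [17, 47, 141], [16, 49, 141], [17, 45, 141], [16, 47, 141]]
[[0, 34, 127], [6, 33, 123], [14, 46, 122], [17, 70, 120], [18, 85, 102], [18, 89, 77], [16, 92, 78], [15, 94, 87], [16, 94, 92], [17, 93, 96], [16, 96, 117], [16, 98, 136], [17, 98, 145], [16, 98, 158], [17, 97, 189], [19, 90, 209], [21, 86, 213], [21, 87, 213], [21, 87, 213], [20, 90, 213], [19, 92, 213], [18, 96, 213], [17, 98, 214], [17, 101, 213], [16, 99, 211], [17, 97, 197], [18, 93, 148], [16, 94, 95], [16, 93, 85], [14, 85, 66], [13, 60, 60], [14, 54, 104], [16, 51, 136], [16, 47, 146], [16, 47, 145], [16, 48, 144]]
M scene [ 0.577  -0.1085  0.1527] 0.0109
S scene [0.6794 0.179  0.2181] 0.0099
mat (array([0.66973885, 0.16109229, 0.08585913]), np.float64(0.006236553770325426))
```

Run:
```python
from h import *
go(.5054,-.3042,.20,-68); go(.5054,-.3042,.022)
```

```text
t 0.1 tcp [ 0.2538 -0.6249  0.2218] shift [ 353.8 -202.4   22.1] closing yaw -67.9 spin 0.1 j7 -0.08
t 0.1 tcp [ 0.2538 -0.6249  0.2218] shift [ 353.8 -202.1  200.1] closing yaw -67.9 spin None j7 -0.08
```

```bash
python3 -m jog '[[20,-11,1,0],[55,-31,3,0],[95,-54,6,0],[135,-77,8,0],[175,-100,11,0],[215,-123,13,0],[255,-146,16,0],[295,-169,18,0],[330,-189,20,0],[348,-199,22,0],[354,-202,22,0],[354,-202,22,0],[354,-202,22,0]]' 1; python3 -c "
from h import *
go(.5054,-.3042,.022)"
```

```text
t: 1.72
tool_pos: [0.5052, -0.3061, 0.2007]
tcp_rot: [3.083, 0.599, -0.001]
contact_force: [-0.3, -0.4, 0.1]
finger_gap: 1.001
gripper_force: 0.0
t 1.73 tcp [ 0.5052 -0.3061  0.2007] shift [  1.   -1.7 178.7] closing yaw -68.0 spin None j7 -0.79
```

```bash
python3 -m jog '[[1,-2,20,0],[1,-2,55,0],[1,-2,90,0],[1,-2,125,0],[1,-2,150,0],[1,-2,165,0],[1,-2,174,0],[1,-2,178,0],[1,-2,178,0]]'; python3 -c "
from h import *
go(.5054,-.3042,.022)
cv2.imwrite('pics/t1.png',eyes.camera('top')[180:380,330:630]);cv2.imwrite('pics/s1.png',eyes.camera('scene')[160:360,240:540])
a=[cv2.resize(cv2.imread(f'pics/{n}1.png'),None,fx=1.9,fy=1.9) for n in 'ts']
cv2.imwrite('pics/ts1.png',cv2.resize(np.vstack(a),(450,600)))"
```

```text
t: 2.85
tool_pos: [0.5065, -0.303, 0.0231]
tcp_rot: [3.083, 0.602, 0.001]
contact_force: [-0.3, 0.3, 0.3]
finger_gap: 1.003
gripper_force: 0.0
t 2.85 tcp [ 0.5065 -0.303   0.0231] shift [-1.4  0.7  1.1] closing yaw -67.9 spin None j7 -0.83
```

View pics/ts1.png

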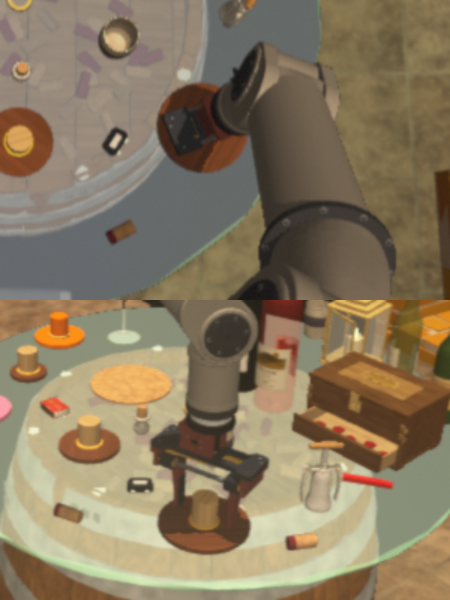

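The fingers straddle the large tier's post; bystanders are untouched. Close and lift.

```bash
python3 -m jog '[[0,0,0,0],[0,0,0,0],[0,0,0,0],[0,0,0,0],[0,0,0,0],[0,0,0,0],[0,0,-5,0],[0,0,-20,0],[0,0,-45,0],[0,0,-75,0],[0,0,-105,0],[0,0,-130,0],[0,0,-145,0],[0,0,-150,0],[0,0,-150,0]]' 0; python3 -c "
from h import *
go(.6737,.1649,.172)"
```

```text
t: 4.82
tool_pos: [0.5059, -0.3027, 0.1723]
tcp_rot: [-3.083, -0.602, 0.001]
contact_force: [0.1, -0.8, -2.5]
finger_gap: 0.475
gripper_force: 30.0
t 4.83 tcp [ 0.5059 -0.3027  0.1723] shift [ 331.5 -370.     0.4] closing yaw -67.9 spin None j7 -0.8
```

```bash
python3 -m jog '[[7,-8,0,0],[23,-26,0,0],[46,-51,0,0],[70,-78,0,0],[94,-105,0,0],[118,-132,0,0],[142,-158,0,0],[166,-185,0,0],[190,-212,0,0],[214,-239,0,0],[238,-266,0,0],[262,-292,0,0],[286,-319,0,0],[306,-342,0,0],[320,-358,0,0],[329,-367,0,0],[332,-370,0,0],[332,-370,0,0],[332,-370,0,0]]'; python3 -c "
from h import *
go(.6737,.1649,.172)
cv2.imwrite('pics/t2.png',eyes.camera('top')[60:360,130:430]);cv2.imwrite('pics/s2.png',eyes.camera('scene')[60:360,200:500])
cv2.imwrite('pics/ts2.png',cv2.resize(np.hstack([cv2.imread(f'pics/{n}2.png') for n in 'ts']),(800,400)))"
```

```text
t: 7.2
tool_pos: [0.6746, 0.1635, 0.1727]
tcp_rot: [3.083, 0.6, -0.0]
contact_force: [-0.1, -0.2, -2.9]
finger_gap: 0.476
gripper_force: 30.0
t 7.2 tcp [0.6746 0.1635 0.1727] shift [-0.3 -1.6  0.7] closing yaw -68.0 spin None j7 -1.62
```

View pics/ts2.png

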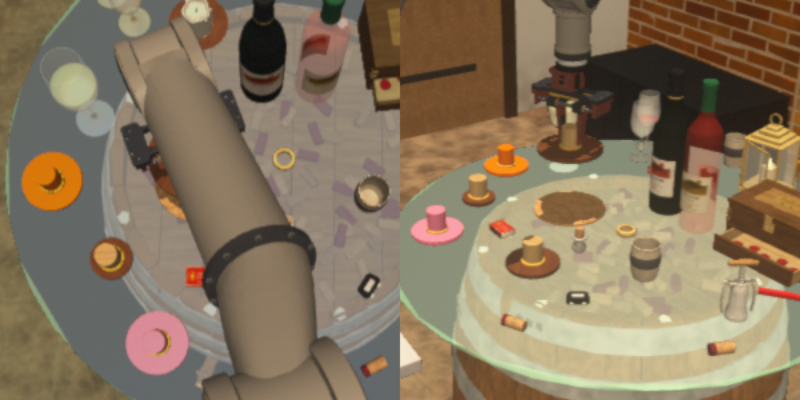

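The tier hovers over the mat and the way is clear. Lower gently.

```bash
python3 -m jog '[[0,-1,10,0],[0,-1,35,0],[0,-1,65,0],[0,-1,95,0],[0,-1,120,0],[0,-1,133,0],[0,-1,140,0],[0,-1,142,0],[0,-1,142,0],[0,-1,142,0]]'; python3 -c "
from h import *
go(.6737,.1649,.028)"
```

```text
t: 8.55
tool_pos: [0.6747, 0.166, 0.0315]
tcp_rot: [-3.083, -0.602, -0.002]
contact_force: [0.5, 0.1, -3.0]
finger_gap: 0.472
gripper_force: 30.0
t 8.55 tcp [0.6747 0.166  0.0315] shift [-1.4  0.6  3.5] closing yaw -67.9 spin None j7 -1.66
```

```bash
python3 -m jog '[[-1,0,1,0],[-1,0,2,0],[-1,0,2.5,0],[-1,0,2.5,0],[-1,0,2.5,0]]'
```

```text
t: 9.18
tool_pos: [0.6733, 0.1655, 0.0287]
tcp_rot: [3.083, 0.602, 0.0]
contact_force: [-3.0, -1.6, 5.4]
finger_gap: 0.472
gripper_force: 30.0
```

Contact. Open, then rise.

```bash
python3 -m jog '[[0,0,0,0],[0,0,0,0],[0,0,0,0],[0,0,0,0],[0,0,0,0],[0,0,0,0],[0,0,-10,0],[0,0,-35,0],[0,0,-70,0],[0,0,-110,0],[0,0,-135,0],[0,0,-145,0],[0,0,-145,0]]' 1; python3 -c "
from h import *
go(.4726,-.0009,.172)"
```

```text
t: 10.8
tool_pos: [0.6734, 0.1655, 0.1736]
tcp_rot: [3.083, 0.602, 0.001]
contact_force: [0.1, -0.0, -0.6]
finger_gap: 1.004
gripper_force: 0.0
t 10.8 tcp [0.6734 0.1655 0.1736] shift [-248.6   78.6    1.4] closing yaw -67.9 spin None j7 -1.62
```

```bash
python3 -m jog '[[-15,5,0,0],[-45,14,0,0],[-82,26,0,0],[-120,38,0,0],[-158,50,0,0],[-195,62,0,0],[-225,71,0,0],[-242,77,0,0],[-249,79,0,0],[-249,79,0,0],[-249,79,0,0]]'; python3 -c "
from h import *
go(.4726,-.0009,.022)
I=eyes.camera('top');cv2.imwrite('pics/top3.png',I)
a=circ(cast('top',blob(I,BOARD,proj('top',[.6737,.1649,.066])[0],0,50),.016));b=post('top',I,proj('top',[.6737,.1649,.066])[0],.066);print('L',a,b)"
```

```text
t: 12.18
tool_pos: [0.4731, -0.0006, 0.1732]
tcp_rot: [-3.083, -0.604, -0.001]
contact_force: [-0.0, 0.3, -0.3]
finger_gap: 0.998
gripper_force: 0.0
t 12.18 tcp [ 0.4731 -0.0006  0.1732] shift [-6.000e-01  1.000e-01  1.512e+02] closing yaw -67.8 spin None j7 -1.38
L (array([0.6705724 , 0.16503166, 0.07332893]), np.float64(0.000567089713332414)) (array([0.67109543, 0.16570784, 0.01968249]), np.float64(0.0007913566417656147))
```

View pics/top3.png

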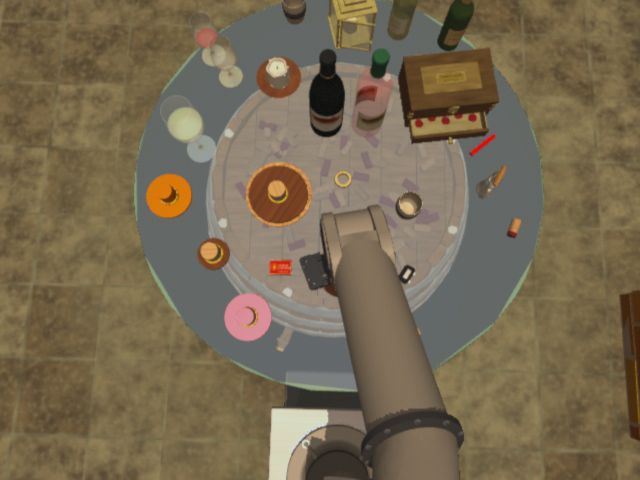

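The large tier is centred on the mat at (278,193), about 3 mm off. Now the medium tier.

```bash
python3 -m jog '[[-1,0,15,0],[-1,0,45,0],[-1,0,80,0],[-1,0,112,0],[-1,0,135,0],[-1,0,147,0],[-1,0,151,0],[-1,0,151,0],[-1,0,151,0]]'; python3 -c "
from h import *
go(.4726,-.0009,.022)"
```

```text
t: 13.35
tool_pos: [0.472, -0.0018, 0.0228]
tcp_rot: [3.083, 0.602, 0.002]
contact_force: [-0.0, -0.6, 1.3]
finger_gap: 0.999
gripper_force: 0.0
t 13.35 tcp [ 0.472  -0.0018  0.0228] shift [ 0.9 -0.5  0.8] closing yaw -67.9 spin None j7 -1.47
```

```bash
python3 -m jog '[[1,0,0,0],[1,0,0,0],[1,0,0,0],[1,0,0,0],[1,0,0,0],[1,0,0,0],[1,0,-5,0],[1,0,-20,0],[1,0,-45,0],[1,0,-75,0],[1,0,-105,0],[1,0,-130,0],[1,0,-145,0],[1,0,-150,0],[1,0,-150,0]]' 0; python3 -c "
from h import *
go(.671,.1655,.172)"
```

```text
t: 15.22
tool_pos: [0.4719, -0.0014, 0.1719]
tcp_rot: [-3.083, -0.602, 0.001]
contact_force: [-0.4, -0.2, -2.7]
finger_gap: 0.475
gripper_force: 30.0
t 15.22 tcp [ 0.4719 -0.0014  0.1719] shift [ 2.472e+02 -7.980e+01 -2.000e-01] closing yaw -67.9 spin None j7 -1.38
```

```bash
python3 -m jog '[[8,-3,0,0],[25,-8,0,0],[52,-17,0,0],[80,-26,0,0],[110,-36,0,0],[140,-45,0,0],[170,-55,0,0],[198,-64,0,0],[222,-72,0,0],[237,-77,0,0],[245,-79,0,0],[247,-80,0,0],[247,-80,0,0],[247,-80,0,0]]'; python3 -c "
from h import *
go(.671,.1655,.088)"
```

```text
t: 16.98
tool_pos: [0.6707, 0.1649, 0.1724]
tcp_rot: [3.083, 0.601, -0.0]
contact_force: [0.1, -0.0, -3.7]
finger_gap: 0.475
gripper_force: 30.0
t 16.98 tcp [0.6707 0.1649 0.1724] shift [ 0.5 -0.4 84.4] closing yaw -67.9 spin None j7 -1.63
```

```bash
python3 -m jog '[[0,0,10,0],[0,0,30,0],[0,0,52,0],[0,0,68,0],[0,0,77,0],[0,0,80,0],[0,0,80,0],[0,0,80,0]]'; python3 -m jog '[[0,0,1.5,0],[0,0,3,0],[0,0,3,0],[0,0,3,0]]';  python3 -c "
from h import *
go(.671,.1655,.088)"
```

```text
t: 17.98
tool_pos: [0.6716, 0.1658, 0.093]
tcp_rot: [-3.083, -0.602, -0.002]
contact_force: [-0.3, -0.5, -3.9]
finger_gap: 0.473
gripper_force: 30.0
t: 18.48
tool_pos: [0.671, 0.1656, 0.0892]
tcp_rot: [-3.083, -0.602, -0.0]
contact_force: [-0.8, 0.1, -2.8]
finger_gap: 0.474
gripper_force: 30.0
t 18.48 tcp [0.671  0.1656 0.0892] shift [-0.1  0.1  1.2] closing yaw -67.9 spin None j7 -1.65
```

```bash
python3 -m jog '[[0,0,0.7,0],[0,0,1.2,0],[0,0,1.2,0],[0,0,1.2,0]]'
```

```text
t: 18.98
tool_pos: [0.6711, 0.1656, 0.0883]
tcp_rot: [3.083, 0.602, 0.0]
contact_force: [-1.7, -0.7, 0.0]
finger_gap: 0.473
gripper_force: 30.0
```

Weight taken off. Release and rise.

```bash
python3 -m jog '[[0,0,0,0],[0,0,0,0],[0,0,0,0],[0,0,0,0],[0,0,0,0],[0,0,0,0],[0,0,-10,0],[0,0,-35,0],[0,0,-70,0],[0,0,-90,0],[0,0,-97,0],[0,0,-97,0]]' 1; python3 -c "
from h import *
go(.5148,.3204,.185)"
```

```text
t: 20.48
tool_pos: [0.6708, 0.1655, 0.1847]
tcp_rot: [3.083, 0.602, -0.0]
contact_force: [0.3, -0.1, 0.4]
finger_gap: 1.002
gripper_force: 0.0
t 20.48 tcp [0.6708 0.1655 0.1847] shift [ -86.3 -202.2   -0.3] closing yaw -67.9 spin None j7 -1.63
```

```bash
python3 -m jog '[[-5,-11,0,0],[-15,-35,0,0],[-29,-68,0,0],[-43,-101,0,0],[-57,-134,0,0],[-70,-164,0,0],[-80,-188,0,0],[-85,-199,0,0],[-86,-202,0,0],[-86,-202,0,0],[-86,-202,0,0]]'; python3 -c "
from h import *
go(.5148,.3204,.022)
I=eyes.camera('top');cv2.imwrite('pics/top4.png',I)
g=proj('top',[.671,.1655,.126])[0]
a=circ(cast('top',blob(I,BOARD,g,0,42),.076));b=post('top',I,g,.126);print('M',a,b)
cv2.imwrite('pics/ts4.png',cv2.resize(np.hstack([I[100:400,130:430],eyes.camera('scene')[60:360,200:500]]),(800,400)))"
```

```text
t: 21.85
tool_pos: [0.5161, 0.3195, 0.1848]
tcp_rot: [3.083, 0.599, 0.0]
contact_force: [0.7, -0.4, 0.1]
finger_gap: 1.0
gripper_force: 0.0
t 21.85 tcp [0.5161 0.3195 0.1848] shift [ -0.9  -1.4 162.8] closing yaw -68.0 spin None j7 -1.97
M (array([0.6556422 , 0.15974528, 0.07008107]), np.float64(0.0008638022726079367)) (array([0.6714619 , 0.16672723, 0.01966395]), np.float64(0.0005943458497542986))
```

View pics/ts4.png

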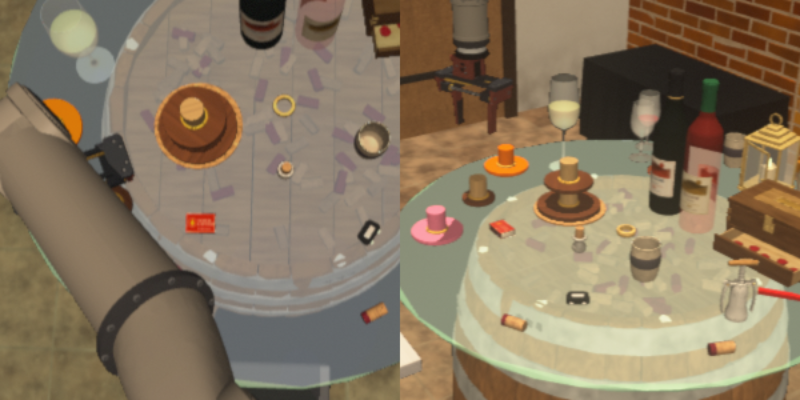

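The medium tier stands on the large post, within about 1 mm. The small tier at (120,200) in the crop is next.

```bash
python3 -m jog '[[-1,-1,15,0],[-1,-1,45,0],[-1,-1,80,0],[-1,-1,115,0],[-1,-1,142,0],[-1,-1,157,0],[-1,-1,162,0],[-1,-1,162,0],[-1,-1,162,0]]'; python3 -c "
from h import *
go(.5148,.3204,.022)"
```

```text
t: 23.08
tool_pos: [0.5147, 0.3215, 0.024]
tcp_rot: [-3.083, -0.602, -0.003]
contact_force: [0.3, -0.1, 0.4]
finger_gap: 1.0
gripper_force: 0.0
t 23.07 tcp [0.5147 0.3215 0.024 ] shift [-0.3  1.   2. ] closing yaw -67.9 spin None j7 -2.05
```

```bash
python3 -m jog '[[0,1,1,0],[0,1,1,0],[0,1,1,0],[0,1,1,0],[0,1,1,0],[0,1,1,0],[0,1,-5,0],[0,1,-20,0],[0,1,-45,0],[0,1,-75,0],[0,1,-105,0],[0,1,-135,0],[0,1,-162,0],[0,1,-180,0],[0,1,-188,0],[0,1,-190,0],[0,1,-190,0]]' 0; python3 -c "
from h import *
go(.6713,.1663,.212)"
```

```text
t: 25.2
tool_pos: [0.514, 0.3198, 0.2121]
tcp_rot: [3.083, 0.602, -0.002]
contact_force: [0.1, -0.4, -1.8]
finger_gap: 0.473
gripper_force: 30.0
t 25.2 tcp [0.514  0.3198 0.2121] shift [8.800e+01 2.014e+02 1.000e-01] closing yaw -67.9 spin None j7 -1.96
```

```bash
python3 -m jog '[[3,7,0,0],[10,23,0,0],[21,48,0,0],[34,77,0,0],[47,107,0,0],[60,137,0,0],[71,163,0,0],[80,183,0,0],[86,196,0,0],[88,201,0,0],[88,201,0,0],[88,201,0,0],[88,201,0,0]]'; python3 -c "
from h import *
go(.6713,.1663,.149)"
```

```text
t: 26.82
tool_pos: [0.6711, 0.1678, 0.2131]
tcp_rot: [-3.083, -0.604, -0.0]
contact_force: [0.2, -1.0, -2.6]
finger_gap: 0.473
gripper_force: 30.0
t 26.82 tcp [0.6711 0.1678 0.2131] shift [-0.4  1.5 64.1] closing yaw -67.8 spin None j7 -1.62
```

```bash
python3 -m jog '[[0,1,8,0],[0,1,25,0],[0,1,42,0],[0,1,54,0],[0,1,59,0],[0,1,60,0],[0,1,60,0],[0,1,60,0]]'; python3 -m jog '[[0,0,1.5,0],[0,0,2.5,0],[0,0,2.5,0],[0,0,2.5,0]]';  python3 -c "
from h import *
go(.6713,.1663,.149)"
```

```text
t: 27.82
tool_pos: [0.6723, 0.1661, 0.1536]
tcp_rot: [-3.083, -0.602, -0.002]
contact_force: [-0.3, -0.5, -1.6]
finger_gap: 0.47
gripper_force: 30.0
t: 28.32
tool_pos: [0.672, 0.166, 0.1504]
tcp_rot: [3.083, 0.602, 0.0]
contact_force: [0.1, -0.2, -0.9]
finger_gap: 0.474
gripper_force: 30.0
t 28.32 tcp [0.672  0.166  0.1504] shift [-0.5 -0.5  1.4] closing yaw -67.9 spin None j7 -1.63
```

```bash
python3 -m jog '[[-0.5,0,0.7,0],[-0.5,0,1.2,0],[-0.5,0,1.2,0],[-0.5,0,1.2,0]]'
```

```text
t: 28.82
tool_pos: [0.6715, 0.1658, 0.1492]
tcp_rot: [3.083, 0.602, -0.0]
contact_force: [0.4, 0.5, -1.6]
finger_gap: 0.475
gripper_force: 30.0
```

```bash
python3 -m jog '[[0,0,0.5,0],[0,0,1,0],[0,0,1,0],[0,0,1,0]]'
```

```text
t: 29.32
tool_pos: [0.6715, 0.1658, 0.1483]
tcp_rot: [-3.083, -0.602, -0.0]
contact_force: [0.2, 0.8, -1.7]
finger_gap: 0.476
gripper_force: 30.0
```

```bash
python3 -m jog '[[0,0,0.5,0],[0,0,1,0],[0,0,1,0],[0,0,1,0]]'
```

```text
t: 29.82
tool_pos: [0.6717, 0.1659, 0.148]
tcp_rot: [3.083, 0.602, 0.001]
contact_force: [-2.3, 0.4, 5.3]
finger_gap: 0.471
gripper_force: 30.0
```

Contact. Release and rise.

```bash
python3 -m jog '[[0,0,0,0],[0,0,0,0],[0,0,0,0],[0,0,0,0],[0,0,0,0],[0,0,0,0],[0,0,-10,0],[0,0,-35,0],[0,0,-70,0],[0,0,-90,0],[0,0,-97,0],[0,0,-97,0]]' 1
python3 - <<'E'
from h import *
go(.64,-.153,.24)
I=cv2.imread('pics/top0.png'); H=cv2.cvtColor(I,cv2.COLOR_BGR2HSV)
# beaker rim: saturation above the grey planks
c=blob(I,((10,62,0),(25,255,255)),(408,205),3,22); print(len(c),c.min(0),c.max(0))
for z in(.08,.06,.04): print('top',z,circ(cast('top',c,z)))
J=eyes.camera('scene'); cv2.imwrite('pics/scene5.png',J); K=J[200:320,330:450]
cv2.imwrite('pics/b5.png',cv2.resize(np.hstack([K,I[145:265,350:470]]),None,fx=3.3,fy=3.3,interpolation=2))
E
```

```text
t: 31.32
tool_pos: [0.6713, 0.1658, 0.244]
tcp_rot: [3.083, 0.602, -0.0]
contact_force: [-0.4, -0.4, -0.2]
finger_gap: 1.002
gripper_force: 0.0
t 31.32 tcp [0.6713 0.1658 0.244 ] shift [-148.9  283.5    4.1] closing yaw -67.9 spin None j7 -1.61
79 [397. 192.] [421. 217.]
top 0.08 (array([ 0.63757375, -0.15515196,  0.03005696]), np.float64(0.0015417195561516503))
top 0.06 (array([ 0.64257754, -0.15857238,  0.0305635 ]), np.float64(0.001567383326982251))
top 0.04 (array([ 0.64758128, -0.16199279,  0.03107002]), np.float64(0.001593041581469058))
```

View pics/b5.png

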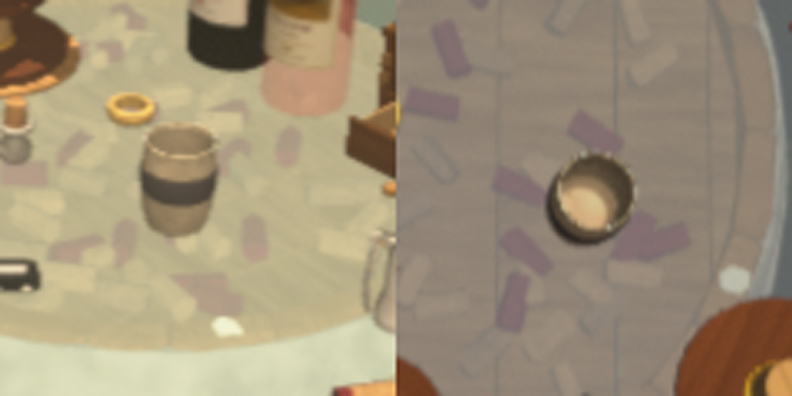

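Run:
```python
from h import *
print(cast('top',(410.6,203.2),.08),cast('scene',(384.8,242.4),.08))
for x,y in((.640,-.157),(.638,-.160),(.642,-.154)):
    for n,z0,ox,oy in(('scene',0,330,200),('top',396,350,145)):
        for z,r in((.08,.027),(.04,.0315),(0,.022)):
            a=np.linspace(0,6.283,73); q=(proj(n,np.c_[x+r*np.cos(a),y+r*np.sin(a),0*a+z])-(ox,oy))*3.3+(z0,0)
            print(n,z,q.min(0).round(0),q.max(0).round(0),end=' ')
    print()
```

```text
[[ 0.63982622 -0.15879841]] [[ 0.63818349 -0.16259654]]
scene 0.08 [145. 120.] [212. 154.] scene 0.04 [137. 159.] [214. 199.] scene 0 [146. 206.] [199. 235.] top 0.08 [556. 156.] [631. 228.] top 0.04 [542. 164.] [626. 246.] top 0 [547. 189.] [604. 245.] 
scene 0.08 [145. 122.] [213. 156.] scene 0.04 [137. 161.] [215. 202.] scene 0 [146. 208.] [200. 237.] top 0.08 [560. 158.] [635. 231.] top 0.04 [546. 166.] [630. 249.] top 0 [551. 192.] [608. 247.] 
scene 0.08 [144. 117.] [212. 151.] scene 0.04 [136. 156.] [214. 197.] scene 0 [145. 203.] [199. 232.] top 0.08 [552. 153.] [627. 225.] top 0.04 [538. 161.] [622. 243.] top 0 [543. 186.] [600. 242.]
```

The beaker rim is centred near (410.6,203.2) in the top view and its belly in the scene view agrees. That puts it at about (0.640, -0.160). Move above it and check the small tier on the way.

```bash
python3 -c "
from h import *
go(.640,-.160,.2)"; python3 -m jog '[[-8,15,0,0],[-24,46,0,0],[-44,84,5,0],[-64,122,10,0],[-84,160,15,0],[-104,198,20,0],[-124,236,30,0],[-140,266,40,0],[-149,284,43,0],[-152,290,44,0],[-152,290,44,0],[-152,290,44,0]]'; python3 -c "
from h import *
go(.640,-.160,.021)
I=eyes.camera('top');J=eyes.camera('scene')
g=proj('top',[.671,.166,.186])[0]
b=post('top',I,g,.186);print('S',b)
print('S scene guess',proj('scene',[.671,.166,.186]))
cv2.imwrite('pics/ts6.png',cv2.resize(np.hstack([I[100:400,200:500],J[60:360,200:500]]),(800,400)))"
```

```text
t 31.38 tcp [0.6709 0.1656 0.2432] shift [-151.1  290.    43.4] closing yaw -67.9 spin None j7 -1.61
t: 32.88
tool_pos: [0.6403, -0.1581, 0.2006]
tcp_rot: [-3.082, -0.606, -0.001]
contact_force: [-0.0, 0.8, 0.3]
finger_gap: 0.999
gripper_force: 0.0
t 32.88 tcp [ 0.6403 -0.1581  0.2006] shift [ -1.2   1.7 179.6] closing yaw -67.8 spin None j7 -1.11
S (array([0.67204671, 0.16740503, 0.01957328]), np.float64(0.0005819460092478344))
S scene guess [[327.13457625 161.44085887]]
```

View pics/ts6.png

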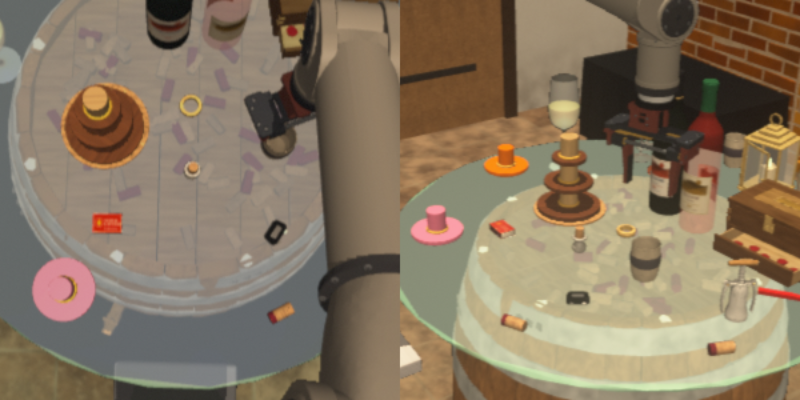

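The stack is straight, with the small post at (95,98) in the crop, about 1 mm off. The beaker is free below the gripper. Descend over it.

```bash
python3 -m jog '[[-1,1,15,0],[-1,1,45,0],[-1,1,75,0],[-1,1,100,0],[-1,1,105,0],[-1,1,105,0],[-1,1,105,0]]'
python3 - <<'E'
from h import *
go(.640,-.160,.021)
I=eyes.camera('top');J=eyes.camera('scene')
cv2.imwrite('pics/ts7.png',np.hstack([cv2.resize(I[130:280,340:490],(400,400)),cv2.resize(J[160:310,310:460],(400,400))]))
E
```

```text
t: 33.85
tool_pos: [0.64, -0.1614, 0.0964]
tcp_rot: [3.083, 0.602, 0.003]
contact_force: [-0.3, -0.3, 0.2]
finger_gap: 1.002
gripper_force: 0.0
t 33.85 tcp [ 0.64   -0.1614  0.0964] shift [ 0.4 -1.4 75.4] closing yaw -67.9 spin None j7 -1.13
```

View pics/ts7.png

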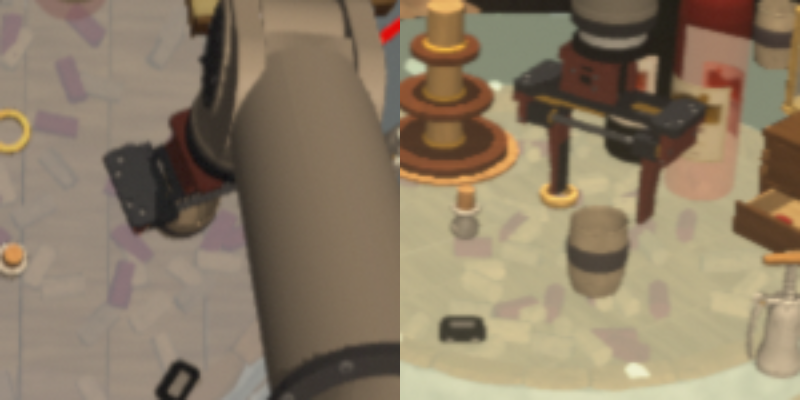

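The fingertips at crop (562,200) and (645,222) straddle the beaker's rim at (598,220). Go down and grip.

```bash
python3 -m jog '[[0,0,12,0],[0,0,30,0],[0,0,50,0],[0,0,66,0],[0,0,73,0],[0,0,74,0],[0,0,74,0],[0,0,74,0]]'; python3 -m jog '[[0,0,0,0],[0,0,0,0],[0,0,0,0],[0,0,0,0],[0,0,0,0],[0,0,0,0]]' 0;  python3 -c "
from h import *
go(.640,-.160,.021)"
```

```text
t: 34.95
tool_pos: [0.6398, -0.1615, 0.022]
tcp_rot: [3.083, 0.602, 0.002]
contact_force: [0.6, 0.4, 0.7]
finger_gap: 1.0
gripper_force: 0.0
t: 35.7
tool_pos: [0.6392, -0.1612, 0.0214]
tcp_rot: [-3.083, -0.602, -0.0]
contact_force: [-0.4, 0.5, 2.4]
finger_gap: 0.682
gripper_force: 30.0
t 35.7 tcp [ 0.6392 -0.1612  0.0214] shift [ 1.2 -0.8  0.4] closing yaw -67.9 spin None j7 -1.14
```

```bash
python3 -m jog '[[0,0,-3,0],[0,0,-12,0],[0,0,-30,0],[0,0,-60,0],[0,0,-100,0],[0,0,-140,0],[0,0,-175,0],[0,0,-200,0],[0,0,-215,0],[0,0,-222,0],[0,0,-224,0],[0,0,-224,0],[0,0,-224,0]]'
python3 - <<'E'
from h import *
go(.672,.167,.245)
J=eyes.camera('scene'); I=eyes.camera('top')
cv2.imwrite('pics/ts8.png',np.hstack([cv2.resize(I[100:280,320:500],(400,400)),cv2.resize(J[90:240,330:480],(400,400))]))
E
```

```text
t: 37.33
tool_pos: [0.6388, -0.1613, 0.2443]
tcp_rot: [-3.083, -0.602, 0.002]
contact_force: [1.2, 0.2, -2.7]
finger_gap: 0.684
gripper_force: 30.0
t 37.33 tcp [ 0.6388 -0.1613  0.2443] shift [ 154.3 -291.7   -0.6] closing yaw -67.9 spin None j7 -1.1
```

View pics/ts8.png

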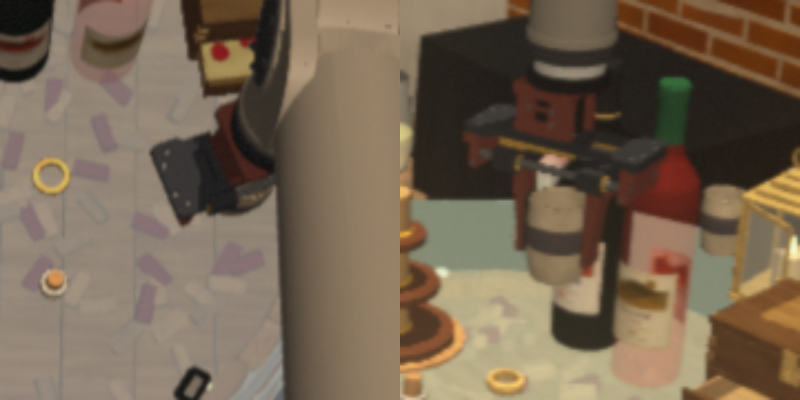

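Run:
```python
from h import *
for dx in(-8,-4,0,4,8):
  b=np.array([.6388,-.1613])+dx/1e3*np.array([.926,.376]); s=''
  for z,r in((.08,.027),(.04,.031),(0,.022)):
    a=np.linspace(0,6.283,73); q=(proj('scene',np.c_[b[0]+r*np.cos(a),b[1]+r*np.sin(a),0*a+z+.2229])-(330,90))*2.667+(400,0)
    s+=f' {z} {q.min(0).round(0)} {q.max(0).round(0)}'
  print(dx,s)
```

```text
-8  0.08 [527. 189.] [586. 212.] 0.04 [520. 226.] [587. 254.] 0 [527. 269.] [574. 289.]
-4  0.08 [529. 187.] [588. 210.] 0.04 [522. 225.] [589. 253.] 0 [530. 267.] [576. 287.]
0  0.08 [531. 186.] [590. 209.] 0.04 [524. 223.] [591. 251.] 0 [532. 266.] [578. 286.]
4  0.08 [533. 185.] [592. 208.] 0.04 [527. 222.] [593. 250.] 0 [534. 264.] [580. 284.]
8  0.08 [536. 183.] [594. 206.] 0.04 [529. 221.] [595. 248.] 0 [536. 263.] [582. 283.]
```

The beaker hangs upright and within about 2 mm of the TCP, so carry it to the stack.

```bash
python3 -m jog '[[4,-7,0,0],[12,-23,0,0],[24,-46,0,0],[38,-72,0,0],[52,-98,0,0],[66,-124,0,0],[80,-150,0,0],[94,-177,0,0],[108,-203,0,0],[121,-229,0,0],[133,-251,0,0],[143,-270,0,0],[150,-283,0,0],[153,-289,0,0],[154,-291,0,0],[154,-291,0,0],[154,-291,0,0],[154,-291,0,0]]'; python3 -c "
from h import *
go(.671,.1665,.2074)"
```

```text
t: 39.67
tool_pos: [0.6725, 0.1655, 0.2453]
tcp_rot: [3.083, 0.601, 0.0]
contact_force: [0.7, -0.8, -2.3]
finger_gap: 0.68
gripper_force: 30.0
t 39.67 tcp [0.6725 0.1655 0.2453] shift [-1.  -1.5 37.9] closing yaw -67.9 spin None j7 -1.61
```

```bash
python3 -m jog '[[-1,-1,6,0],[-1,-1,16,0],[-1,-1,26,0],[-1,-1,32,0],[-1,-1,34,0],[-1,-1,34,0],[-1,-1,34,0],[-1,-1,34,0]]'; python3 -m jog '[[0,0,1,0],[0,0,2,0],[0,0,2,0],[0,0,2,0]]';  python3 -c "
from h import *
go(.671,.1665,.2074)"
```

```text
t: 40.67
tool_pos: [0.6713, 0.1668, 0.2116]
tcp_rot: [-3.083, -0.602, -0.001]
contact_force: [-0.5, 0.6, -3.6]
finger_gap: 0.681
gripper_force: 30.0
t: 41.18
tool_pos: [0.6711, 0.1668, 0.2093]
tcp_rot: [3.083, 0.602, 0.0]
contact_force: [0.7, -0.4, -2.0]
finger_gap: 0.681
gripper_force: 30.0
t 41.17 tcp [0.6711 0.1668 0.2093] shift [-0.2  0.2  1.9] closing yaw -67.9 spin None j7 -1.62
```

```bash
python3 -m jog '[[0,0,0.7,0],[0,0,1.3,0],[0,0,1.3,0],[0,0,1.3,0]]'; python3 -m jog '[[0,0,0.3,0],[0,0,0.6,0],[0,0,0.6,0],[0,0,0.6,0]]'
```

```text
t: 41.68
tool_pos: [0.6711, 0.1667, 0.208]
tcp_rot: [-3.083, -0.602, -0.0]
contact_force: [-0.9, -0.7, -2.3]
finger_gap: 0.682
gripper_force: 30.0
t: 42.18
tool_pos: [0.6711, 0.1668, 0.2074]
tcp_rot: [3.083, 0.602, 0.0]
contact_force: [-0.4, -0.4, -2.1]
finger_gap: 0.682
gripper_force: 30.0
```

```bash
python3 -m jog '[[0,0,0.4,0],[0,0,0.8,0],[0,0,0.8,0],[0,0,0.8,0]]'
```

```text
t: 42.68
tool_pos: [0.6715, 0.1668, 0.2073]
tcp_rot: [3.083, 0.602, 0.002]
contact_force: [-0.7, -0.4, 5.6]
finger_gap: 0.684
gripper_force: 30.0
```

Contact. Release and rise straight up past the beaker.

```bash
python3 -m jog '[[0,0,0,0],[0,0,0,0],[0,0,0,0],[0,0,0,0],[0,0,0,0],[0,0,0,0],[0,0,-6,0],[0,0,-22,0],[0,0,-50,0],[0,0,-80,0],[0,0,-105,0],[0,0,-115,0],[0,0,-115,0]]' 1; python3 -m jog '[[-5,10,0,0],[-20,40,0,0],[-45,85,0,0],[-70,130,0,0],[-90,170,0,0],[-105,195,0,0],[-110,205,0,0],[-110,205,0,0],[-110,205,0,0]]'
python3 - <<'E'
from h import *
J=eyes.camera('scene'); I=eyes.camera('top')
cv2.imwrite('pics/ts9.png',np.hstack([cv2.resize(I[100:400,150:450],(400,400)),cv2.resize(J[90:290,230:430],(400,400))]))
s=status.observe();print(s['t'],s['contact_force'],s['tool_pos'])
# beaker rim predicted if centred on S
a=np.linspace(0,6.283,73)
for n,o,k,e in(('top',(150,100),4/3,0),('scene',(230,90),2,400)):
  for z,r in((.08,.027),(0,.022)):
    q=(proj(n,np.c_[.672+r*np.cos(a),.1674+r*np.sin(a),0*a+.186+z])-o)*k+(e,0);print(n,z,q.min(0).round(),q.max(0).round())
E
```

```text
t: 44.3
tool_pos: [0.6713, 0.1669, 0.3224]
tcp_rot: [-3.083, -0.602, -0.002]
contact_force: [-0.1, 1.0, -0.2]
finger_gap: 0.999
gripper_force: 0.0
t: 45.42
tool_pos: [0.6464, -0.0626, 0.3213]
tcp_rot: [-3.082, -0.606, 0.0]
contact_force: [-0.9, -0.3, -0.3]
finger_gap: 1.003
gripper_force: 0.0
45.525 [-0.02950677  0.40801452  0.37723383] [ 0.64647513 -0.06265732  0.32144872]
top 0.08 [138.  65.] [173.  99.]
top 0 [147.  85.] [174. 110.]
scene 0.08 [577.  85.] [614.  98.]
scene 0 [580. 137.] [609. 148.]
```

View pics/ts9.png

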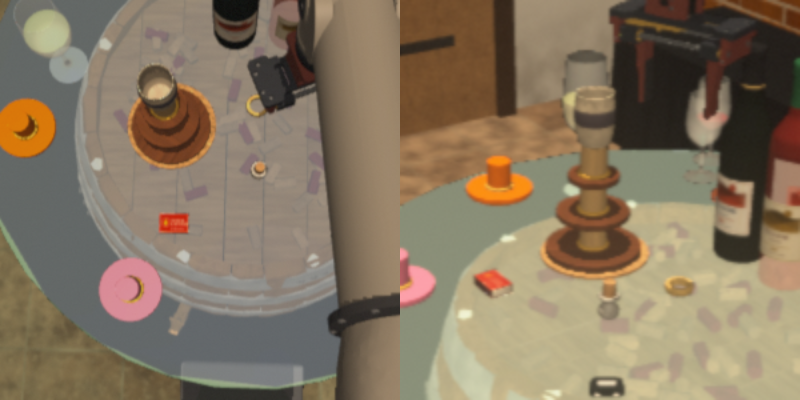

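The beaker stands upright on the small post: its rim spans about (138–177, 63–98) in the top crop and (576–615, 85–98) in the scene crop, where a centred beaker should be. The ring, stopper, matchbox and foil cutter are undisturbed and the robot is clear, so I'm handing in.

```bash
python3 -c "
from bench import job
print(job.job_done())"
```

```text
the job is handed in; nothing more can be done
None
```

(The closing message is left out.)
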